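# Hold the sharps bin open with its lever

### The job

Hold the blue sharps bin open so that spent blades can be dropped in. With your fingertips, push the red paddle of the lever sideways until the lever is fully home against its stop, its toe under the lug of the yellow flap; then press the paddle all the way down so that the lever raises the heavy flap, and finish while holding it down there. Grasp nothing, do not touch the flap itself, do not lift the lever's post out of its socket, and leave the jar, tin and spool standing where they are.

Things in the scene. Friction and masses are not known exactly. Their poses are not given: they have to be found in the camera images.
- bin: Fixed blue steel bin with a lever post in front, on a dark base plate (x = -65 to 240 mm, 150 wide, 8 thick). Origin on the bench under the post's axis; x points from post to bin, z up. The bin spans x = 95 to 225 mm, 190 mm wide (y), 135 high. The post (36 x 42 mm fork on top, 136 high) holds the lever's cross pin on its axis, 120 mm above the bench.
- paddle (a point): Centre of the upper face of the red paddle at the lever's long end: a plate 60 mm long (along the lever), 42 wide, 10 thick, 185 mm from the cross pin. Lever up: this point is 165 mm from the post axis, 203 mm above the bench, the paddle slopes 24 degrees down to the post. Fully down: 68 mm, sloping 19 degrees the other way. Nothing lies under it down to the bench. Shaft 14 mm thick.
- toe_tip (a point): The lever's toe: middle of the rounded cross bar (18 mm thick, 42 mm wide) at the short end, 80 mm from the cross pin, on the bin side. With the lever home it lies under the flap's lug, about 6 mm free of it.
- lug_centre (a point): Point on the underside of the grey lug (52 x 54 mm, 8 mm thick) that sticks out of the flap's front edge towards the post; with the flap shut it is 72 mm from the post's axis and 137 mm above the bench.
- lever: The whole lever, steel, with the red paddle at its long end and a round dark weight at its toe. Origin on the cross pin in the post; its x axis points to the toe (away from the paddle) and turns with the lever.
- flap: The heavy yellow flap on top of the bin, 128 x 186 x 10 mm, about 2.6 kg, with the lug. Origin in the lug, 152 mm in front of its hinge at the bin's far upper edge. It is not to be touched by the robot. Its z axis is upright when shut and tilts by about 0.28 rad with the lever home and fully down; let go, it falls shut.
- lever_swing (a joint): Turn of the lever and post about the upright axis, rad. 0: home against its stop, paddle straight out along the bin's -x axis, toe under the lug. Grows (up to 1.0) as the paddle swings towards the bin's +y. Stays where it is left; about 1 N at the paddle moves it.
- lever_press (a joint): Tip of the lever about its cross pin, rad. 0: resting, paddle up; 0.75: paddle fully down on its stop. The weighted toe brings it back to 0 when let go; once the toe meets the lug the press needs roughly 3 to 7 N at the paddle.
- post_lift (a joint): How far the post, which stands loose in its socket, has been lifted, m. 0: seated.
- glue_jar_mid (a point): Middle of a loose cream jar with a red label and black cap, 67 mm wide, 88 mm high.
- wax_tin_mid (a point): Middle of a loose round black tin, 70 mm wide, 42 mm high.
- spool_mid (a point): Middle of a loose spool of red thread, 58 mm wide, 60 mm high.

How it is judged:
By the outcome, as a careful person would: the job done as asked, in the order asked, and still so for the second after the job is handed in, while the arm keeps its last pose, push and grip.
It also fails if it takes over 48 s, if anything falls off the work surface, if the arm or the gripper's body presses on something with over 40 N, if the wrist force passes 120 N, or if a joint passes its speed limit or range.

### The arm

A 6-joint arm with a two-finger parallel gripper is mounted at the origin on a cart in front of the work surface, level with it; the furniture and walls round the work are solid. World frame = base frame: x ahead of the robot, y to its left, z up, the work surface at z = 0. Lengths are in m, angles in rad, forces in N, time in s.
With the tool pointing down it reaches from about 0.3 to 0.775 m from the base axis. Payload 14.6 kg.
Tool frame: the origin (TCP) lies at the centre of the arm's flange, where the gripper is bolted on; the fingertips stand 199 mm ahead of it and the grasp point (between the pads) lies 180 mm ahead of it; z points along the fingers, y is the line along which they close (so a half turn about z gives the same grasp; the last joint's range is limited). The gripper opens to 94 mm and grips with 3 to 60 N. Pads are 16 mm wide; open, the fingers measure 119 mm over their backs; the gripper's body (75 mm by 177 mm) begins 78 mm behind the grasp point.
Start: joints at [1.193, 0.3, 1.521, -0, 1.321, -0.067], TCP at [0.168, 0.524, 0.405] pointing down, gripper open.
Joint ranges: [-3.03, 3.03], [-0.79, 2.21], [0.23, 2.52], [-1.04, 4.18], [0, 3.07], [-2.55, 2.55]. Speed limits (rad/s): [2.22, 2.22, 2.57, 3.14, 3.14, 3.14].

### API

Orientations are given as [roll, pitch, yaw] about the fixed x, y, z axes, in that order (R = Rz(yaw) Ry(pitch) Rx(roll)).
In Python, from station import ctrl gives the robot as it stands. The module is installed in compiled form; this text tells all that it offers.
- The arm moves only by the tool servo_tool, never from a script. Its argument "motion" is a list of rows, each a list of 5 numbers: the closure, from 0 (fully open) to 1 (shut), then the shift along the world's x, y, z in cm, then the turn about the world's z in degrees. A call has 1 to 20 rows; each row is the pose to reach, as a shift and turn from the pose commanded when the call began; what a row does not reach only later rows make up. A row lasts 1/8 s, in which the tool goes at most 62.5 mm and 10.7 degrees, less where a joint would pass 70% of its speed; a pose out of reach is approached as far as the arm can. A call with a gripper value outside its range is refused whole. The fingers move at their own pace and stop on an object; "squeeze" is the grip in N (left out, the last holds). Time passes only in rows, so rows that repeat a pose let the fingers close. It gives the time, the measured TCP pose, the force, the opening and the grip force at its end, in the units of the state.
- ctrl.get_obs(): the state, without advancing time (a new reading comes with each control period).
- ctrl.camera(name): name is "side" or "top" or "wrist"; returns a dict with "image" (384x512x3 uint8, red, green, blue), "fx", "fy", "cx", "cy" (pixels), "camera_from_world" (4x4, takes a point from world to camera coordinates); the wrist camera has in their place "hand_eye" (4x4, takes a point from camera to tool coordinates, whose origin is the TCP and whose axes are the flange's). Camera axes: x right, y up, looking along -z (the intrinsics and any distortion apply to the point x, -y, -z); pixel columns grow to the right and rows downward; lengths in m; the calibration is good to about 2 mm. A picture is of the moment at which its call begins: read the wrist's pose just before it. There is no depth.
- ctrl.hand_in(): hands the job in; it is judged then, once.
The state is a dict: "time_s": time; "qpos": joint angles; "joint_vel": joint speeds; "tau": joint torques, N m; "ee_pos": TCP position; "eef_rot": TCP orientation; "force": force on the tool from outside, world axes, zero at the start; "moment": the same for the moment, N m; "grip_width": finger opening in m; "grip_force": force on a finger pad.
Only numpy, scipy, OpenCV 4.12 (cv2) and the standard library are available. Lean on these libraries where they do the work, as an engineer would, in place of code of your own. Each camera call takes 0.05 s, during which the arm holds its last target. There are 200 camera calls.

## Working session

There is one attempt and no reset: what is moved stays moved. The work goes in short steps, Python scripts to look and compute and a tool call to move; the robot and the scene stay as the last step left them, time stands still between calls to the robot, and variables do not carry over. Pictures are saved under pics/ and viewed, at most 10 in all, crops included, and the job is handed in when it is done.

Besides the shell and the picture viewer there is one more tool, called by a JSON object that holds its "fn" and its "kwargs", one argument or row to a line. servo_tool: Moves the arm, as the interface text tells. Its arguments: {"type":"object","properties":{"motion":{"type":"array","items":{"type":"array","items":{"type":"number"}}},"squeeze":{"type":"number"}},"required":["motion"]}

```bash
mkdir -p pics
cat > h.py <<'E'
import numpy as np, cv2
from station import ctrl
def snap(n,f):
    c=ctrl.camera(n); cv2.imwrite(f'pics/{f}.png',c['image'][:,:,::-1])
    np.savez(f'pics/{f}.npz',**{k:v for k,v in c.items() if k!='image'}); return c
def ray(c,u,v):
    T=np.linalg.inv(np.array(c['camera_from_world'])); d=np.array([(u-c['cx'])/c['fx'],-(v-c['cy'])/c['fy'],-1.])
    return T[:3,3],T[:3,:3]@d
def atz(c,u,v,z):
    o,d=ray(c,u,v); return o+d*(z-o[2])/d[2]
def proj(c,p):
    q=np.array(c['camera_from_world'])@np.append(p,1); return c['cx']-c['fx']*q[0]/q[2], c['cy']+c['fy']*q[1]/q[2]
E
python3 - <<'E'
from h import *
a=snap('top','t0');b=snap('side','s0')
print({k:v for k,v in a.items() if k!='image'});print({k:v for k,v in b.items() if k!='image'})
o=ctrl.get_obs();print(o['ee_pos'],o['eef_rot'],o['force'],o['time_s'],o['grip_width'])
E
```

```text
{'fx': 422.39214534613126, 'fy': 422.39214534613126, 'cx': 259.28976359560966, 'cy': 197.47513917737135, 'camera_from_world': array([[-0.00268571, -0.99998683,  0.00437296,  0.00609413],
       [ 0.98924595, -0.00201732,  0.14624768, -0.63572442],
       [-0.14623694,  0.00471871,  0.98923834, -1.03497888],
       [ 0.        ,  0.        ,  0.        ,  1.        ]])}
{'fx': 412.41380263790865, 'fy': 412.41380263790865, 'cx': 256.02367669097794, 'cy': 186.4686356522755, 'camera_from_world': array([[-0.99781973, -0.06563913, -0.00687713,  0.62484015],
       [ 0.01857709, -0.37932344,  0.92507763, -0.14794108],
       [-0.06332995,  0.92293295,  0.3797158 , -0.84420615],
       [ 0.        ,  0.        ,  0.        ,  1.        ]])}
[0.16820032 0.52362544 0.40415046] [-3.14058430e+00 -6.22810756e-05  2.83079307e+00] [-0.42533024  0.88823804  0.24594015] 0.1 0.09392863017571443
```

View pics/t0.png

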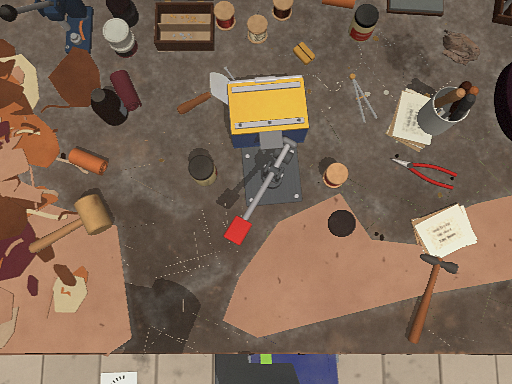

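View pics/s0.png

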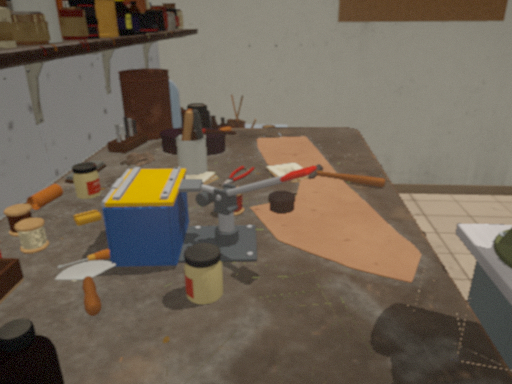

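The top view shows the paddle at (238,231), swung to the left (+y), with the post near (272,170) and the flap at (268,105). The jar is at (202,165), the spool at (336,175) and the tin at (341,222). Next I'll zoom in for corners.

Run:
```python
import cv2
i=cv2.imread('pics/t0.png')[65:255,185:365]
cv2.imwrite('pics/t0z.png',cv2.resize(i,None,fx=3,fy=3,interpolation=cv2.INTER_CUBIC))
```

```text
(no output)
```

View pics/t0z.png

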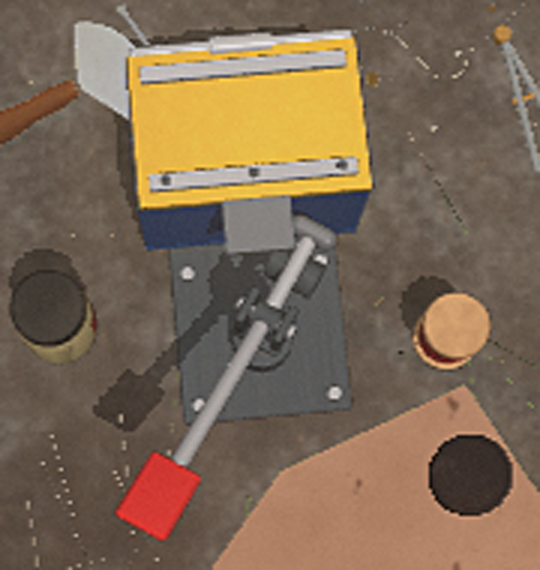

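```bash
cat > fit.py <<'E'
from h import *
from scipy.optimize import least_squares
c=dict(np.load('pics/t0.npz'))
P=[(-65,75,8),(-65,-75,8),(96,93,145),(96,-93,145),(46,27,144),(46,-27,144)]
Z=[(186,425),(352,406),(142,210),(372,187),(228,250),(292,248)]
R=lambda a:np.array([[np.cos(a),-np.sin(a)],[np.sin(a),np.cos(a)]])
def W(s,p):
    p=np.array(p)/1e3; return np.append(s[:2]+R(s[2])@p[:2],p[2])
def pad(s,l,w):
    th=np.radians(24); r=.165+l*np.cos(th); q=R(-s[3])@[-r,w]
    return np.append(s[:2]+R(s[2])@q,.203+l*np.sin(th))
LP=[(-.03,.021),(-.03,-.021),(.03,-.021),(.03,.021)]; ZP=[(155,450),(200,478),(165,540),(116,513)]
def res(s):
    m=[proj(c,W(s,p)) for p in P]+[proj(c,pad(s,*l)) for l in LP]
    t=np.array(Z+ZP)/3+[185,65]-1/3
    return (np.array(m)-t).ravel()
r=least_squares(res,[.6,0,.1,.5]);s=r.x
if __name__=='__main__':
    print(s,np.round(r.fun.reshape(-1,2),1).tolist())
    print('paddle',pad(s,0,0))
    s2=s.copy();s2[3]=0;print('home',pad(s2,0,0), 'down',W(s,(-173,0,68)))
    for n,(u,v),z in [('jar',(50,307),.088),('spool',(455,325),.06),('tin',(470,475),.042)]:
        print(n,atz(c,u/3+185,v/3+65,z))
E
python3 fit.py
```

```text
[ 0.68894156 -0.02856074  0.09244867  0.59630213] [[-0.9, 0.2], [0.2, 1.2], [-1.4, -1.5], [-0.4, -0.9], [-0.5, 3.1], [0.9, 1.7], [-0.1, -1.0], [1.6, -1.2], [0.6, -0.3], [-0.3, -0.8]]
paddle [0.54444635 0.05110187 0.203     ]
home [ 0.52464617 -0.04379305  0.203     ] down [ 0.51668033 -0.04453159  0.068     ]
jar [0.70570036 0.14788581 0.088     ]
spool [ 0.69566977 -0.19303949  0.06      ]
tin [ 0.56931768 -0.20542338  0.042     ]
```

The fit is consistent: residuals are within about 3 px, with the post at (0.689,-0.029), yaw 0.092 and swing about 0.60. I'll close the fingers and move to the +y side of the paddle.

{"fn": "servo_tool", "kwargs": {
  "motion": [
    [1,2,-2,0,0],
    [1,6,-6,0,0],
    [1,10,-10,0,0],
    [1,14,-14,0,0],
    [1,18,-18,0,0],
    [1,22,-22,0,0],
    [1,26,-26,0,0],
    [1,30,-29.5,0,0],
    [1,34,-33,0,0],
    [1,38,-36.5,0,0],
    [1,40.5,-39,0,0],
    [1,41.5,-40,0,0],
    [1,41.5,-40,-1.5,0],
    [1,41.5,-40,-3.5,0],
    [1,41.5,-40,-3.5,0],
    [1,41.5,-40,-3.5,0]
  ],
  "squeeze": 10
}}

```text
time_s: 2.1
ee_pos: [0.5828, 0.1244, 0.3702]
eef_rot: [3.141, 0.0, 2.832]
force: [-0.6, 0.7, 0.3]
grip_width: 0.0007
grip_force: 0.0
```

Run:
```python
from h import *
a=snap('top','t1')
i=a['image'][65:255,185:365,::-1]
w=ctrl.camera('wrist')['image'][:,:,::-1]
z=cv2.resize(i,None,fx=2,fy=2)
cv2.imwrite('pics/t1z.png',np.hstack([z,cv2.resize(w,(430,380))]))
o=ctrl.get_obs();print(o['ee_pos'],o['eef_rot'],o['force'],o['time_s'])
```

```text
[0.58301837 0.12407885 0.37047524] [3.14103515e+00 1.12822705e-03 2.83135950e+00] [ 0.13505165 -0.17568943 -0.77387754] 2.2
```

View pics/t1z.png

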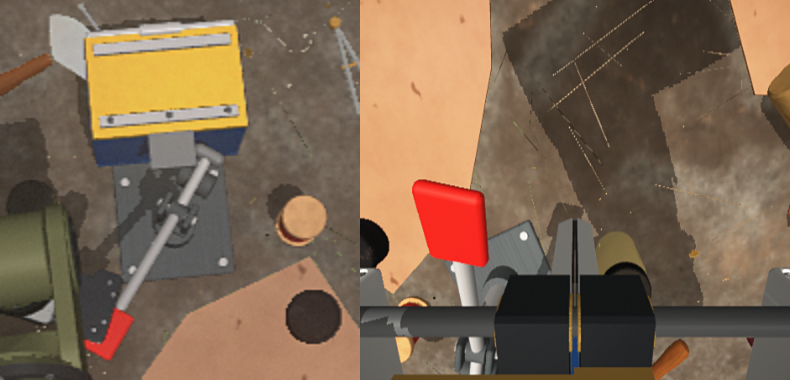

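The fingers are closed and clear beside the paddle (tips near (575,230) in the right half). Next I'll work out the arc.

Run:
```python
from fit import *
p0=np.array([.583,.1241])
for th,d in [(.596,.05),(.596,.034),(.5,.034),(.4,.034),(.3,.034),(.2,.034),(.1,.034),(.05,.034),(0,.034),(-.05,.034)]:
    t=s.copy();t[3]=th
    q=pad(t,.0,d)[:2]; print(th,np.round((q-p0)*100,1))
```

```text
0.596 [-1.4 -2.9]
0.596 [-2.2 -4.3]
0.5 [-3.2 -5.6]
0.4 [-4.1 -7. ]
0.3 [-4.9 -8.5]
0.2 [ -5.4 -10.1]
0.1 [ -5.9 -11.7]
0.05 [ -6.  -12.6]
0 [ -6.1 -13.4]
-0.05 [ -6.2 -14.2]
```

{"fn": "servo_tool", "kwargs": {
  "motion": [
    [1,-0.7,-1.5,0,2],
    [1,-1.4,-2.9,0,4],
    [1,-1.8,-3.6,0,6],
    [1,-2.2,-4.3,0,8],
    [1,-2.7,-5.0,0,10],
    [1,-3.2,-5.6,0,12],
    [1,-3.7,-6.3,0,14],
    [1,-4.1,-7.0,0,16],
    [1,-4.5,-7.7,0,18],
    [1,-4.9,-8.5,0,20],
    [1,-5.2,-9.3,0,20],
    [1,-5.4,-10.1,0,20],
    [1,-5.7,-10.9,0,20],
    [1,-5.9,-11.7,0,20],
    [1,-6.0,-12.2,0,20],
    [1,-6.0,-12.5,0,20],
    [1,-6.0,-12.5,0,20]
  ]
}}

```text
time_s: 4.32
ee_pos: [0.5232, -0.0015, 0.3696]
eef_rot: [-3.142, -0.0, -3.104]
force: [0.4, -0.0, -0.6]
grip_width: 0.0008
grip_force: 0.1
```

{"fn": "servo_tool", "kwargs": {
  "motion": [
    [1,0,-0.2,0,0],
    [1,0,-0.4,0,0],
    [1,0,-0.6,0,0],
    [1,0,-0.6,0,0],
    [1,0,-0.6,0,0]
  ]
}}

```text
time_s: 4.95
ee_pos: [0.5232, -0.0074, 0.3696]
eef_rot: [-3.142, -0.0, -3.103]
force: [-0.6, 0.5, -0.1]
grip_width: 0.0005
grip_force: 0.2
```

{"fn": "servo_tool", "kwargs": {
  "motion": [
    [1,0,-0.2,0,0],
    [1,0,-0.4,0,0],
    [1,0,-0.6,0,0],
    [1,0,-0.6,0,0],
    [1,0,-0.6,0,0]
  ]
}}

```text
time_s: 5.58
ee_pos: [0.5232, -0.0131, 0.3697]
eef_rot: [3.141, -0.0, -3.103]
force: [-1.5, 6.0, 1.5]
grip_width: 0.0006
grip_force: 2.9
```

Run:
```python
from h import *
a=snap('top','t2')
i=a['image'][65:255,185:365,::-1]
b=snap('side','s2')['image'][130:270,150:350,::-1]
o=ctrl.get_obs();print(o['ee_pos'],o['eef_rot'],o['force'],o['time_s'])
c=ctrl.camera('wrist');w=c['image'][:,:,::-1];print(c['hand_eye'],c['fx'],c['cx'],c['cy'])
z=cv2.resize(i,None,fx=2,fy=2)
cv2.imwrite('pics/t2z.png',np.hstack([z,cv2.resize(w,(430,380))]))
```

```text
[ 0.52315519 -0.01311111  0.3696539 ] [ 3.14071751e+00 -1.75815045e-04 -3.10308126e+00] [-2.1603275   5.87170469  1.68152016] 5.675
[[-1.37059048e-04  9.58772628e-01  2.84174293e-01  8.31529869e-02]
 [ 9.99999828e-01 -3.08143699e-05  5.86270479e-04 -5.00422224e-04]
 [ 5.70856740e-04  2.84174324e-01 -9.58772459e-01  2.00037633e-02]
 [ 0.00000000e+00  0.00000000e+00  0.00000000e+00  1.00000000e+00]] 294.7994592948154 255.4127902379499 189.7821558144922
```

View pics/t2z.png

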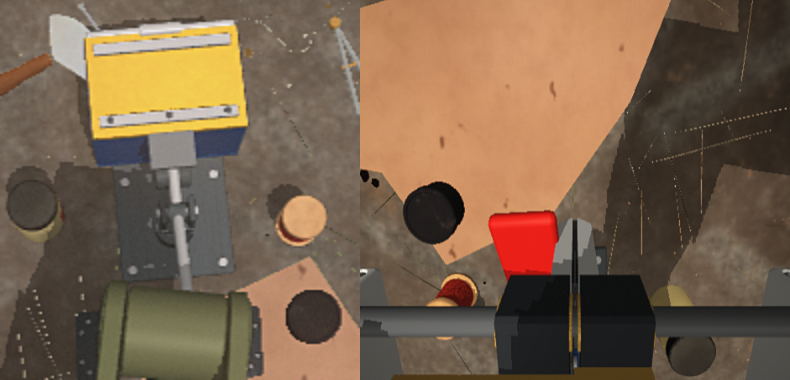

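The lever now lines up with the lug, and the sideways force has risen to 6 N. A small extra push will confirm it is at the stop.

{"fn": "servo_tool", "kwargs": {
  "motion": [
    [1,0,-0.1,0,0],
    [1,0,-0.2,0,0],
    [1,0,-0.2,0,0]
  ]
}}

```text
time_s: 6.1
ee_pos: [0.5231, -0.0149, 0.3697]
eef_rot: [3.14, -0.0, -3.103]
force: [-1.7, 9.0, 1.2]
grip_width: 0.0003
grip_force: 4.5
```

The stop is confirmed: force rises with no further motion. I'll back off sideways, go up, and move over the paddle.

{"fn": "servo_tool", "kwargs": {
  "motion": [
    [1,0,1,0,0],
    [1,0,2.5,0,0],
    [1,0,3,0,0],
    [1,0,3,2.5,0],
    [1,0,3,5,0],
    [1,0,3,7,0],
    [1,0,1,7,0],
    [1,0,-1,7,0],
    [1,0,-2.5,7,0],
    [1,0,-3,7,0],
    [1,0,-3,5.5,0],
    [1,0,-3,4.5,0],
    [1,0,-3,4.5,0]
  ]
}}

```text
time_s: 7.72
ee_pos: [0.5232, -0.045, 0.4135]
eef_rot: [3.141, -0.002, -3.103]
force: [-0.2, 0.2, -0.7]
grip_width: 0.0005
grip_force: 0.0
```

Run:
```python
from h import *
a=snap('top','t3')
i=a['image'][65:255,185:365,::-1]
o=ctrl.get_obs();print(o['ee_pos'],o['force'],o['time_s'])
w=ctrl.camera('wrist')['image'][:,:,::-1]
b=snap('side','s3')['image'][110:270,170:370,::-1]
cv2.imwrite('pics/t3z.png',np.hstack([cv2.resize(b,(400,320)),cv2.resize(w,(400,320))]))
```

```text
[ 0.5232432  -0.04503675  0.41419771] [-0.69590564  0.43539985 -0.09113406] 7.775
```

View pics/t3z.png

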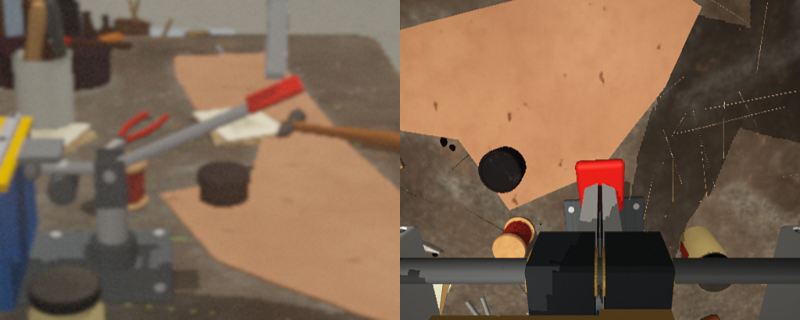

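The fingertips are centred over the paddle, about 1 cm above it. I'll press down along the lever's arc.

{"fn": "servo_tool", "kwargs": {
  "motion": [
    [1,0.4,0,-0.3,0],
    [1,0.5,0,-0.7,0],
    [1,0.5,0,-1.1,0],
    [1,0.3,0,-1.6,0],
    [1,0.1,0,-2.1,0],
    [1,-0.1,0,-2.6,0],
    [1,-0.3,0,-3.2,0],
    [1,-0.5,-0.1,-3.8,0],
    [1,-0.7,-0.1,-4.3,0],
    [1,-0.9,-0.1,-4.8,0],
    [1,-1.0,-0.1,-5.3,0],
    [1,-1.2,-0.1,-5.8,0],
    [1,-1.3,-0.2,-6.3,0],
    [1,-1.5,-0.2,-7,0],
    [1,-1.6,-0.2,-7.5,0],
    [1,-1.7,-0.2,-8,0],
    [1,-1.8,-0.2,-8.5,0],
    [1,-1.8,-0.2,-8.5,0]
  ]
}}

```text
time_s: 10.12
ee_pos: [0.5054, -0.0473, 0.3302]
eef_rot: [-3.141, 0.003, -3.103]
force: [3.7, 0.7, 6.0]
grip_width: 0.0007
grip_force: 2.7
```

Run:
```python
from h import *
o=ctrl.get_obs();print(o['ee_pos'],o['force'],o['time_s'])
a=snap('top','t4')['image'][65:255,185:365,::-1]
b=snap('side','s4')['image'][110:270,170:370,::-1]
cv2.imwrite('pics/t4z.png',np.hstack([cv2.resize(b,(400,320)),cv2.resize(a,(303,320))]))
```

```text
[ 0.5054499  -0.04732111  0.33015608] [3.71164864 0.72880596 6.0229184 ] 10.125
```

View pics/t4z.png

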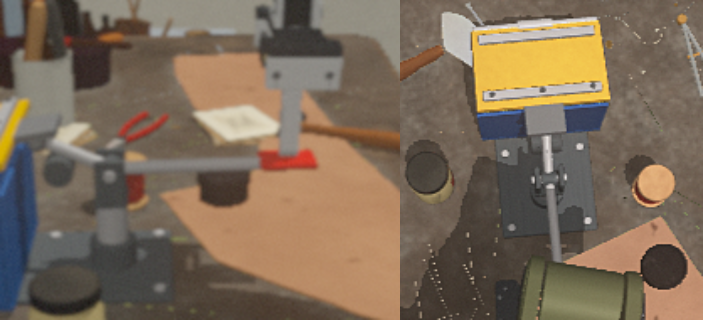

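The lever is level, its toe is lifting the lug, and the fingertip is at the paddle's centre. I'll continue to the stop.

{"fn": "servo_tool", "kwargs": {
  "motion": [
    [1,0,0,-0.6,0],
    [1,0,0,-1.2,0],
    [1,0,0,-1.8,0],
    [1,0,0,-2.4,0],
    [1,0,0,-3.0,0],
    [1,0.1,0,-3.6,0],
    [1,0.2,0,-4.2,0],
    [1,0.3,0,-4.8,0],
    [1,0.4,0,-5.2,0],
    [1,0.5,0,-5.6,0],
    [1,0.5,0,-6.0,0],
    [1,0.5,0,-6.0,0]
  ]
}}

```text
time_s: 11.72
ee_pos: [0.5103, -0.0473, 0.2699]
eef_rot: [-3.141, 0.002, -3.103]
force: [0.8, 0.5, 5.3]
grip_width: 0.0004
grip_force: 2.1
```

{"fn": "servo_tool", "kwargs": {
  "motion": [
    [1,0,0,-0.2,0],
    [1,0,0,-0.4,0],
    [1,0,0,-0.6,0],
    [1,0,0,-0.6,0]
  ]
}}

```text
time_s: 12.22
ee_pos: [0.5104, -0.0474, 0.2646]
eef_rot: [-3.141, 0.002, -3.103]
force: [-2.9, 0.4, 12.9]
grip_width: 0.0005
grip_force: 6.1
```

{"fn": "servo_tool", "kwargs": {
  "motion": [
    [1,0,0,-0.1,0],
    [1,0,0,-0.2,0],
    [1,0,0,-0.2,0],
    [1,0,0,-0.2,0]
  ]
}}

```text
time_s: 12.72
ee_pos: [0.5103, -0.0474, 0.2631]
eef_rot: [-3.141, 0.002, -3.103]
force: [-5.8, 0.3, 18.2]
grip_width: 0.0004
grip_force: 9.8
```

Run:
```python
from h import *
o=ctrl.get_obs();print(o['ee_pos'],o['force'],o['time_s'])
a=snap('top','t5')['image'][65:255,185:365,::-1]
b=snap('side','s5')['image'][110:310,90:340,::-1]
cv2.imwrite('pics/t5z.png',np.hstack([cv2.resize(b,(450,360)),cv2.resize(a,(341,360))]))
```

```text
[ 0.510336   -0.04741797  0.26310746] [-5.78813824  0.25198865 18.15969042] 12.725
```

View pics/t5z.png

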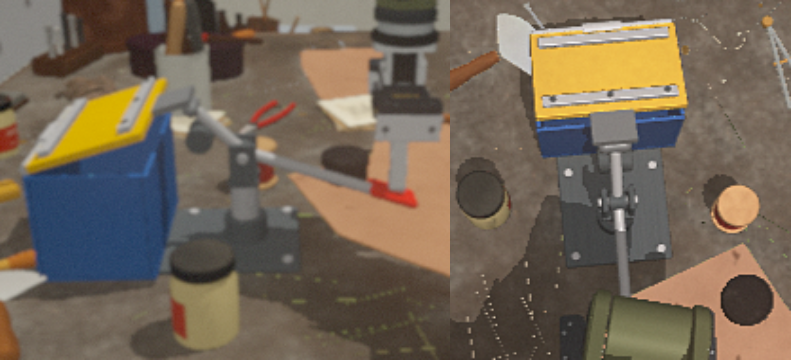

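The flap is up, the paddle is down on its stop, and the contact force runs along the paddle's normal, so the hold is stable. The jar, tin and spool haven't moved. Handing in.

```bash
python3 -c "
from station import ctrl
print(ctrl.hand_in())"
```

```text
the job is handed in; nothing more can be done
None
```

I handed the job in at about 12.7 s: the lever is home against its stop, the paddle is held fully down at about 18 N, the flap is up, and the jar, tin and spool are where they were.

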